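Close the film press and hold its lever at the mark

TASK

A film mould lies in the open drawer of the small lever press: push the drawer fully home until it seats at its catch, then press the lever's plastic grip down until the lever is level, its bar between the two index studs on the press head, and hold it there steadily for at least two seconds without ever pushing it well past level. The spring lifts the lever as soon as it is let go, so finish still holding it down with the fingers at that mark; leave the jar, the weighing boat and the vial where they stand.

Things in the scene. Friction and masses are not known exactly. Their poses are not given: they have to be found in the camera images.
- press: Grey cast bench press bolted to the worktop, 215 x 176 mm on plan and 212 mm high, with an overhanging head on a rear column. Origin: on the worktop, under the middle of the ram. Its x axis points from the drawer front to the column (the way the drawer closes), y to its left side, z up. The head spans x -39 to 111 mm, y -56 to 56 mm, z 125 to 209 mm.
- drawer (a joint): Travel of the drawer that slides out of the front of the press (metres): 0 = home against its stop, up to 0.085 = fully out; starts 0.045 to 0.075. It slides with about 1 to 2 N; a sprung ball catch needs a push of about 6 N from 12 down to 5 mm out, then draws the drawer home and keeps it there (it takes about 5 N to pull it out again).
- pull (a point): Front (robot-side) surface, middle of the drawer's pull: a level steel bar 12 mm thick, 90 mm long along the press's y, 42 mm above the worktop. Moves with the drawer; at press x = -0.136, y = 0 when home. The drawer front, 168 mm wide, z 16 to 66 mm, has its face 38 mm behind this point.
- lever (a joint): Turn of the lever from its raised rest (rad), growing downward: 0 = rest, tip 0.5 rad above level; 0.5 = level (right); 0.75 = end stop. A spring lifts it. Pushing down at the grip takes about 4 N to start, 7 N at 0.42 where the ram's rubber pad meets the mould, 14 N at level, 20 N at 0.56. With the drawer not home the ram lands on the mould's ring and the lever stops near 0.2.
- grip (a point): Point on the axis of the lever's round grey plastic grip, 205 mm from the pivot. The grip is 25 mm thick here and runs from 155 to 247 mm from the pivot, to the press's right (-y). When level this point is 165 mm above the worktop at press x = -0.062, y = -0.175; at rest 263 mm above it at press y = -0.150.
- pivot (a point): Centre of the lever's hub, in front of the press head: press x = -0.062, y = 0.030, z = 0.165. The straight lever (10 mm bar) turns about it in the press's y-z plane. Two small dark index studs stand on a steel plate on the head's front, 70 mm right of the pivot, 12.5 mm above and below the level line; the bar passes in front of them.
- pellet_jar: Bystander: clear jar with a blue lid, 63 mm across, 82 mm high, left of the press; origin at the centre of its underside.
- weigh_boat: Bystander: small white weighing boat, 64 x 86 x 24 mm, on the worktop left of the drawer; origin at the centre of its underside.
- vial: Bystander: capped clear vial, 41 mm across, 73 mm high, right of the press, behind the lever; origin at the centre of its underside.

How it is judged:
By the outcome, as a careful person would: the job done as asked, in the order asked, and still so for the second after the job is handed in, while the arm keeps its last pose, push and grip.
It also fails if it takes over 54 s, if anything falls off the work surface, if the arm or the gripper's body presses on something with over 40 N, if the wrist force passes 120 N, or if a joint passes its speed limit or range.

ROBOT

A 6-joint arm with a two-finger parallel gripper is mounted at the origin on a cart in front of the work surface, level with it; the furniture and walls round the work are solid. World frame = base frame: x ahead of the robot, y to its left, z up, the work surface at z = 0. Lengths are in mm, angles in rad, forces in N, time in s.
With the tool pointing down it reaches from about 275 to 875 mm from the base axis. Payload 12.5 kg.
Tool frame: the origin (TCP) lies midway between the tips of the shut fingers; the grasp point (between the pads) lies 19 mm behind it; z points along the fingers, y is the line along which they close (so a half turn about z gives the same grasp; the last joint's range is limited). The gripper opens to 85 mm and grips with 20 to 120 N. Pads are 22 mm wide; open, the fingers measure 114 mm over their backs; the gripper's body (76 mm by 85 mm) begins 54 mm behind the grasp point. The pads swing forward as they close: fully open they stand 13 mm farther back than shut.
Start: joints at [1.065, 0.351, 1.652, -0, 1.139, -0.085], TCP at [224.638, 502.018, 231.29] pointing down, gripper open.
Joint ranges: [-2.75, 2.75], [-0.79, 2.1], [0.01, 2.65], [-1.57, 4.71], [0.07, 3.14], [-2.87, 2.87]. Speed limits (rad/s): [2.22, 2.22, 2.79, 3.14, 3.14, 3.14].

INTERFACE

Orientations are given as a unit quaternion [x, y, z, w].
In Python, from bench import arm gives the robot as it stands.
- The arm moves only by the shell command python3 -m jog 'ROWS' [FORCE]. ROWS is JSON, a list of rows, each an object with "jaw": the opening, from 0 (shut) to 1 (fully open); "delta_pos": the shift along the tool's x, y, z in mm, a list of three; "twist": the turn about the tool's z in rad. A call has exactly 8 rows; each row is the pose to reach, as a shift and turn from the pose commanded when the call began, along the tool's axes at that moment; what a row does not reach only later rows make up. A row lasts 1/12 s, in which the tool goes at most 41.7 mm and 7.16 degrees, less where a joint would pass 70% of its speed; a pose out of reach is approached as far as the arm can. A call with a gripper value outside its range is refused whole. The fingers move at their own pace and stop on an object; FORCE is the grip in N (left out, the last holds). Time passes only in rows, so rows that repeat a pose let the fingers close, or fill a call up. It gives the time, the measured TCP pose, the force, the opening and the grip force at its end, in the units of the state.
- arm.state(): the state, without advancing time (a new reading comes with each control period).
- arm.grab_frame(name): name is "scene" or "top" or "wrist"; returns (picture, depth): 480x640x3 uint8, red, green, blue; 480x640 float32, mm along the optical axis (not along the pixel's ray), 0 where there is no reading.
- arm.get_calibration(name): a dict with "K" (3x3 intrinsics, pixels), "view" (4x4, takes a point from world to camera coordinates). Camera axes: x right, y down, z forward; pixel columns grow to the right and rows downward; lengths in mm; the calibration is good to about 2 mm. A picture is of the moment at which its call begins: read the wrist's pose just before it. get_calibration takes no time and is no camera call; for the wrist camera it gives the pose at the moment of the call.
- arm.job_done(): hands the job in; it is judged then, once.
The state is a dict: "clock": time; "joint_positions": joint angles; "qd": joint speeds; "joint_torque": joint torques, N m; "position": TCP position; "tcp_rot": TCP orientation; "ft_force": force on the tool from outside, world axes, zero at the start; "ft_torque": the same for the moment, N m; "finger_gap": finger opening in mm; "grasp_force": force on a finger pad.
Only numpy, scipy, OpenCV 4.12 (cv2) and the standard library are available. Lean on these libraries where they do the work, as an engineer would, in place of code of your own. Each camera call takes 0.05 s, during which the arm holds its last target. There are 200 camera calls.

## Working session

There is one attempt and no reset: what is moved stays moved. The work goes in short steps, Python scripts to look and compute and a shell command to move; the robot and the scene stay as the last step left them, time stands still between calls to the robot, and variables do not carry over. Pictures are saved under pics/ and viewed, at most 10 in all, crops included, and the job is handed in when it is done.

```bash
mkdir -p pics
python3 - <<'E'
from bench import arm
import cv2,numpy as np
s=arm.state();print({k:np.round(v,3).tolist() for k,v in s.items()})
for n in("scene","top"):
    p,d=arm.grab_frame(n);cv2.imwrite(f"pics/{n}0.png",p[:,:,::-1]);np.savez(f"pics/{n}0.npz",p=p,d=d,**arm.get_calibration(n))
E
```

```text
{'clock': 0.0, 'joint_positions': [1.065, 0.351, 1.652, 0.0, 1.139, -0.085], 'qd': [0.0, 0.0, 0.001, 0.002, -0.001, -0.0], 'joint_torque': [-0.001, -50.612, -29.141, -0.0, 0.005, 0.0], 'position': [224.486, 501.738, 230.75], 'tcp_rot': [0.209, 0.978, -0.001, -0.0], 'ft_force': [-0.144, -0.089, 0.004], 'ft_torque': [0.019, 0.036, -0.011], 'grasp_force': 0.0, 'finger_gap': 85.784}
```

View pics/scene0.png

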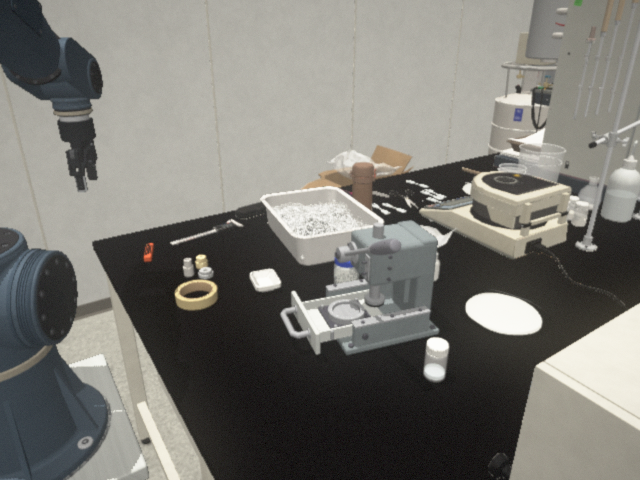

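View pics/top0.png

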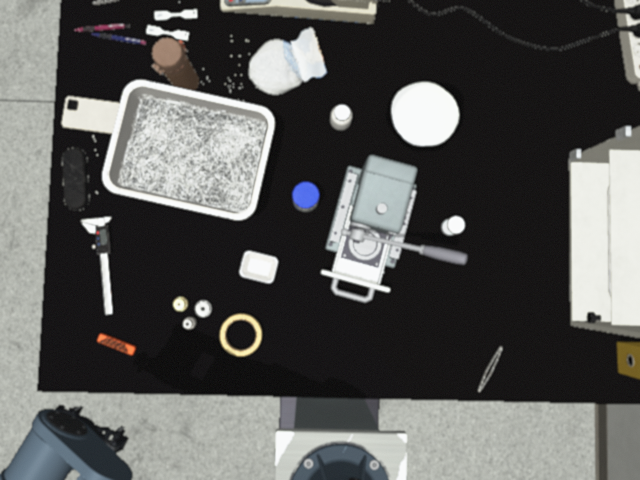

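Scene: press in the middle, drawer open toward the robot. In the top view the head is at about (387,190), the pull at (353,292), the grip at (443,255), the vial at (453,225), the jar at (306,196) and the boat at (259,266).

```bash
cat > h.py <<'E'
import numpy as np,cv2
def cloud(f):
    z=np.load(f);d=z['d'].astype(float);K=z['K'];T=np.linalg.inv(z['view'])
    v,u=np.mgrid[:480,:640]
    P=np.stack([(u-K[0,2])/K[0,0]*d,(v-K[1,2])/K[1,1]*d,d],-1)@T[:3,:3].T+T[:3,3]
    P[d==0]=np.nan
    return P,z['p']
E
python3 - <<'E'
from h import *
P,p=cloud('pics/top0.npz')
print('table',np.nanmedian(P[300:320,300:320,2]))
def pts(r0,r1,c0,c1,z0,z1):
    Q=P[r0:r1,c0:c1].reshape(-1,3);return Q[(Q[:,2]>z0)&(Q[:,2]<z1)]
def rect(n,Q):
    r=cv2.minAreaRect(Q[:,:2].astype(np.float32));print(n,len(Q),np.round(Q.mean(0),1),'rect',np.round(r[0],1),np.round(r[1],1),round(r[2],2),'zmed',round(np.median(Q[:,2]),1))
rect('head',pts(150,245,340,425,200,216))
rect('grip',pts(235,275,420,480,150,330))
rect('lever',pts(225,275,350,480,175,330))
rect('front',pts(262,300,315,395,58,75))
rect('pull',pts(283,305,325,380,30,55))
rect('vial',pts(210,242,438,470,50,90));rect('jar',pts(178,215,288,324,60,95));rect('boat',pts(245,290,235,284,8,35))
Q=pts(235,275,420,480,150,330)
i=np.argsort(Q[:,1]);print(np.round(Q[i[::max(1,len(i)//15)]],0).tolist())
P2,p2=cloud('pics/scene0.npz')
Q=P2[290:345,275:312].reshape(-1,3);Q=Q[(Q[:,2]>30)&(Q[:,2]<54)];rect('pull scene',Q)
Q=P2[225:350,330:440].reshape(-1,3);Q=Q[(Q[:,2]>203)&(Q[:,2]<214)];rect('head scene',Q)
cv2.imwrite('pics/c0.png',np.hstack([cv2.resize(p[140:310,310:480,::-1],(500,500),interpolation=2),cv2.resize(p2[210:390,270:450,::-1],(500,500),interpolation=2)])[:, :])
a=cv2.imread('pics/c0.png');cv2.imwrite('pics/c0.png',cv2.resize(a,(800,400)))
E
```

```text
table -1.474019555940231
head 3392 [703.4 -68.6 207.8] rect [691.1 -68. ] [117.1 179.4] 77.32 zmed 207.8
grip 530 [ 574.6 -183.9  268.4] rect [ 575.9 -183.5] [90.4 25.1] 75.3 zmed 269.8
lever 1188 [ 597.4 -119.1  229.6] rect [ 608.3 -115.7] [237.8  55.4] 76.05 zmed 223.6
front 293 [515.7 -21.7  64.3] rect [515.9 -21. ] [166.1  10. ] 76.07 zmed 64.2
pull 292 [485.3 -20.5  45.6] rect [488.  -23.4] [ 45.5 115. ] 1.42 zmed 45.7
vial 254 [ 653.9 -255.8   70.4] rect [ 654.5 -257. ] [38.8 39. ] 45.12 zmed 71.7
jar 538 [713.9 101.1  79.4] rect [713.9 101.2] [60.7 59.2] 1.54 zmed 79.6
boat 687 [543.4 211.5  17.1] rect [545.  203.3] [99.  70.3] 77.63 zmed 17.0
[[570.0, -229.0, 278.0], [576.0, -218.0, 286.0], [580.0, -213.0, 275.0], [578.0, -208.0, 281.0], [560.0, -203.0, 276.0], [564.0, -198.0, 281.0], [570.0, -192.0, 277.0], [564.0, -187.0, 264.0], [580.0, -182.0, 269.0], [575.0, -177.0, 271.0], [568.0, -172.0, 261.0], [584.0, -167.0, 263.0], [576.0, -161.0, 255.0], [580.0, -154.0, 254.0], [590.0, -148.0, 244.0], [584.0, -140.0, 243.0]]
pull scene 573 [506.6 -12.8  44.9] rect [507.   -4.2] [135.4  65.8] 57.29 zmed 46.8
head scene 1176 [703.3 -78.4 210.3] rect [691.8 -66.8] [112.9 177.5] 77.11 zmed 210.7
```

View pics/c0.png

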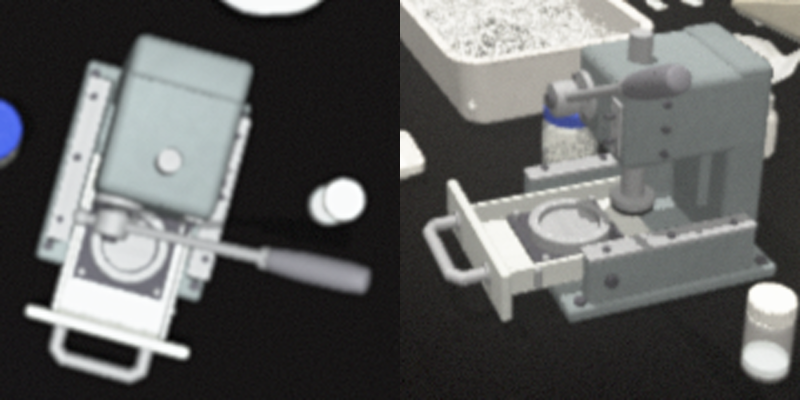

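The crop agrees with the fit: the drawer is about 66 mm out, the press yaw is about -13.5°, the origin is about (670,-62), and the lever is raised with its grip at right. Next I move in front of the pull with the fingers shut.

```bash
python3 -m jog '[{"jaw":0,"delta_pos":[-26,-23,5],"twist":-0.03},{"jaw":0,"delta_pos":[-52,-47,10],"twist":-0.06},{"jaw":0,"delta_pos":[-78,-70,15],"twist":-0.09},{"jaw":0,"delta_pos":[-104,-94,20],"twist":-0.12},{"jaw":0,"delta_pos":[-130,-117,25],"twist":-0.15},{"jaw":0,"delta_pos":[-156,-141,30],"twist":-0.185},{"jaw":0,"delta_pos":[-182,-164,35],"twist":-0.185},{"jaw":0,"delta_pos":[-206,-187,40],"twist":-0.185}]' 40
python3 - <<'E'
from bench import arm;import numpy as np
from scipy.spatial.transform import Rotation as R
s=arm.state();M=R.from_quat(s['tcp_rot']).as_matrix();print(np.round(M,3).tolist(),s['position'])
T=np.linalg.inv(arm.get_calibration('wrist')['view']);print('cam in tool',M.T@(T[:3,3]-s['position']))
print('to go in tool axes',M.T@(np.array([448,-9,150])-s['position']))
E
```

```text
clock: 0.77
position: [336.6, 245.5, 191.0]
tcp_rot: [0.117, 0.993, -0.0, 0.0]
ft_force: [1.4, 0.0, -1.0]
finger_gap: 0.0
grasp_force: 0.0
[[-0.972, 0.233, 0.0], [0.233, 0.972, -0.0], [-0.0, -0.0, -1.0]] [336.5653837  245.51252296 191.02851435]
cam in tool [  74.13713297    0.69784674 -142.47228036]
to go in tool axes [-167.72973298 -221.49377495   41.0473066 ]
```

```bash
python3 -m jog '[{"jaw":0,"delta_pos":[-22,-28,5],"twist":0},{"jaw":0,"delta_pos":[-44,-56,10],"twist":0},{"jaw":0,"delta_pos":[-66,-84,15],"twist":0},{"jaw":0,"delta_pos":[-88,-112,20],"twist":0},{"jaw":0,"delta_pos":[-110,-140,25],"twist":0},{"jaw":0,"delta_pos":[-132,-168,30],"twist":0},{"jaw":0,"delta_pos":[-152,-196,35],"twist":0},{"jaw":0,"delta_pos":[-168,-221,41],"twist":0}]'
python3 - <<'E'
from bench import arm;import numpy as np,cv2
print(np.round(arm.state()['position'],1))
c=arm.get_calibration('wrist');p,d=arm.grab_frame('wrist');cv2.imwrite("pics/w1.png",p[:,:,::-1]);np.savez("pics/w1.npz",p=p,d=d,**c)
E
```

```text
clock: 1.43
position: [448.7, -9.1, 150.1]
tcp_rot: [0.118, 0.993, -0.0, 0.0]
ft_force: [0.8, -0.1, 1.0]
finger_gap: -0.3
grasp_force: 0.0
[448.7  -9.1 150.1]
```

View pics/w1.png

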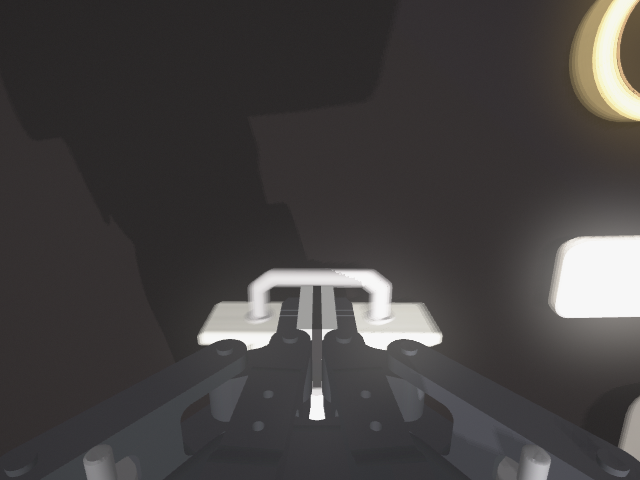

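Wrist view: the pull bar spans columns 250–391 with its front edge at row about 269; the fingertips are at about (317,288).

Run:
```python
from h import *
z=np.load('pics/w1.npz');K=z['K'];T=np.linalg.inv(z['view']);P,p=cloud('pics/w1.npz')
t=np.array([448.7,-9.1]);M=np.array([[-.972,.233],[.233,.972]])
for u,v in((320,269),(270,270),(375,270),(320,277),(320,284)):
    r=T[:3,:3]@np.linalg.inv(K)@[u,v,1];q=T[:3,3]+r*(42-T[2,3])/r[2]
    print(u,v,'ray z42 tool xy',np.round(M.T@(q[:2]-t),1),'depth pt',np.round(P[v,u],1))
q=P[255:300,275:365].reshape(-1,3);q=q[(q[:,2]>36)&(q[:,2]<56)];w=(q[:,:2]-t)@M
print(len(q),np.percentile(w[:,0],[2,50,98]),np.percentile(q[:,2],[2,50,98]))
```

```text
320 269 ray z42 tool xy [-25.7   2.8] depth pt [474.2 -12.3  42.7]
270 270 ray z42 tool xy [-26.5 -33.4] depth pt [466.1 -47.4  43.7]
375 270 ray z42 tool xy [-26.5  42.6] depth pt [483.9  26.1  43.2]
320 277 ray z42 tool xy [-32.    2.8] depth pt [478.2 -13.3  47.4]
320 284 ray z42 tool xy [-37.5   2.8] depth pt [484.3 -14.7  45.7]
1499 [-36.09198333 -28.83946046 -24.99337234] [41.16634401 46.72399778 48.84849529]
```

```bash
python3 -m jog '[{"jaw":0,"delta_pos":[0,3,25],"twist":0},{"jaw":0,"delta_pos":[0,3,55],"twist":0},{"jaw":0,"delta_pos":[0,3,85],"twist":0},{"jaw":0,"delta_pos":[0,3,108],"twist":0},{"jaw":0,"delta_pos":[0,3,120],"twist":0},{"jaw":0,"delta_pos":[0,3,122],"twist":0},{"jaw":0,"delta_pos":[-5,3,122],"twist":0},{"jaw":0,"delta_pos":[-10,3,122],"twist":0}]'
python3 -m jog '[{"jaw":0,"delta_pos":[-5,0,0],"twist":0},{"jaw":0,"delta_pos":[-10,0,0],"twist":0},{"jaw":0,"delta_pos":[-15,0,0],"twist":0},{"jaw":0,"delta_pos":[-20,0,0],"twist":0},{"jaw":0,"delta_pos":[-26,0,0],"twist":0},{"jaw":0,"delta_pos":[-32,0,0],"twist":0},{"jaw":0,"delta_pos":[-38,0,0],"twist":0},{"jaw":0,"delta_pos":[-44,0,0],"twist":0}]'
```

```text
clock: 2.15
position: [459.2, -6.4, 29.0]
tcp_rot: [0.118, 0.993, 0.0, 0.0]
ft_force: [1.0, -0.3, 0.2]
finger_gap: -0.1
grasp_force: 0.0
clock: 2.82
position: [501.8, -16.8, 28.3]
tcp_rot: [0.118, 0.993, -0.0, -0.0]
ft_force: [-2.8, 0.1, 1.6]
finger_gap: 0.1
grasp_force: 0.7
```

```bash
python3 -m jog '[{"jaw":0,"delta_pos":[-3,0,0],"twist":0},{"jaw":0,"delta_pos":[-6,0,0],"twist":0},{"jaw":0,"delta_pos":[-8,0,0],"twist":0},{"jaw":0,"delta_pos":[-10,0,0],"twist":0},{"jaw":0,"delta_pos":[-12,0,0],"twist":0},{"jaw":0,"delta_pos":[-14,0,0],"twist":0},{"jaw":0,"delta_pos":[-16,0,0],"twist":0},{"jaw":0,"delta_pos":[-18,0,0],"twist":0}]'
python3 -m jog '[{"jaw":0,"delta_pos":[-1,0,0],"twist":0},{"jaw":0,"delta_pos":[-2,0,0],"twist":0},{"jaw":0,"delta_pos":[-3,0,0],"twist":0},{"jaw":0,"delta_pos":[-4,0,0],"twist":0},{"jaw":0,"delta_pos":[-5,0,0],"twist":0},{"jaw":0,"delta_pos":[-6,0,0],"twist":0},{"jaw":0,"delta_pos":[-6,0,0],"twist":0},{"jaw":0,"delta_pos":[-6,0,0],"twist":0}]'
```

```text
clock: 3.48
position: [517.9, -20.7, 28.1]
tcp_rot: [0.118, 0.993, 0.0, -0.001]
ft_force: [-10.8, 2.2, 6.6]
finger_gap: -0.4
grasp_force: 5.2
clock: 4.15
position: [524.5, -22.3, 28.2]
tcp_rot: [0.118, 0.993, -0.0, -0.0]
ft_force: [-1.9, -1.0, -0.7]
finger_gap: -0.4
grasp_force: 0.8
```

```bash
python3 -m jog '[{"jaw":0,"delta_pos":[-1,0,0],"twist":0},{"jaw":0,"delta_pos":[-2,0,0],"twist":0},{"jaw":0,"delta_pos":[-3,0,0],"twist":0},{"jaw":0,"delta_pos":[-4,0,0],"twist":0},{"jaw":0,"delta_pos":[-4,0,0],"twist":0},{"jaw":0,"delta_pos":[-4,0,0],"twist":0},{"jaw":0,"delta_pos":[-4,0,0],"twist":0},{"jaw":0,"delta_pos":[-4,0,0],"twist":0}]'
```

```text
clock: 4.82
position: [528.6, -23.2, 28.4]
tcp_rot: [0.118, 0.993, 0.0, 0.0]
ft_force: [-1.6, 0.4, -0.2]
finger_gap: -0.1
grasp_force: 0.5
```

```bash
python3 -m jog '[{"jaw":0,"delta_pos":[-1,0,0],"twist":0},{"jaw":0,"delta_pos":[-2,0,0],"twist":0},{"jaw":0,"delta_pos":[-3,0,0],"twist":0},{"jaw":0,"delta_pos":[-4,0,0],"twist":0},{"jaw":0,"delta_pos":[-4,0,0],"twist":0},{"jaw":0,"delta_pos":[-4,0,0],"twist":0},{"jaw":0,"delta_pos":[-4,0,0],"twist":0},{"jaw":0,"delta_pos":[-4,0,0],"twist":0}]'
```

```text
clock: 5.48
position: [528.9, -23.3, 27.8]
tcp_rot: [0.118, 0.993, 0.0, -0.004]
ft_force: [-18.0, 4.3, 12.8]
finger_gap: -0.1
grasp_force: 9.3
```

Drawer seated against its stop at 18 N. I back off and rise.

```bash
python3 -m jog '[{"jaw":0,"delta_pos":[10,0,0],"twist":0},{"jaw":0,"delta_pos":[30,0,0],"twist":0},{"jaw":0,"delta_pos":[50,0,0],"twist":0},{"jaw":0,"delta_pos":[60,0,-20],"twist":0},{"jaw":0,"delta_pos":[60,-10,-55],"twist":0},{"jaw":0,"delta_pos":[60,-20,-90],"twist":0},{"jaw":0,"delta_pos":[60,-30,-125],"twist":0},{"jaw":0,"delta_pos":[60,-40,-160],"twist":0}]'
python3 -m jog '[{"jaw":0,"delta_pos":[0,-10,-35],"twist":0},{"jaw":0,"delta_pos":[0,-20,-70],"twist":0},{"jaw":0,"delta_pos":[0,-30,-105],"twist":0},{"jaw":0,"delta_pos":[0,-40,-140],"twist":0},{"jaw":0,"delta_pos":[0,-60,-160],"twist":0},{"jaw":0,"delta_pos":[0,-80,-160],"twist":0},{"jaw":0,"delta_pos":[0,-100,-160],"twist":0},{"jaw":0,"delta_pos":[0,-115,-160],"twist":0}]'
python3 - <<'E'
from bench import arm;import numpy as np,cv2
s=arm.state();print(np.round(s['position'],1),np.round(s['joint_positions'],2))
p,d=arm.grab_frame('scene');cv2.imwrite("pics/s2.png",p[:,:,::-1])
c=arm.get_calibration('scene');np.savez("pics/s2.npz",p=p,d=d,**c)
p2,d2=arm.grab_frame('top');np.savez("pics/t2.npz",p=p2,d=d2,**arm.get_calibration('top'))
cv2.imwrite("pics/st2.png",np.hstack([cv2.resize(p[150:400,220:470,::-1],(400,400)),cv2.resize(p2[140:310,310:480,::-1],(400,400))]))
E
```

```text
clock: 6.15
position: [464.6, -49.4, 190.3]
tcp_rot: [0.118, 0.993, -0.0, 0.001]
ft_force: [0.8, -0.5, -0.3]
finger_gap: -0.2
grasp_force: 0.0
clock: 6.82
position: [437.7, -162.2, 348.9]
tcp_rot: [0.118, 0.993, -0.0, 0.001]
ft_force: [0.8, 0.1, -0.2]
finger_gap: -0.2
grasp_force: 0.0
[ 437.7 -162.2  348.9] [-0.45  0.09  1.69 -0.    1.36 -1.79]
```

View pics/st2.png

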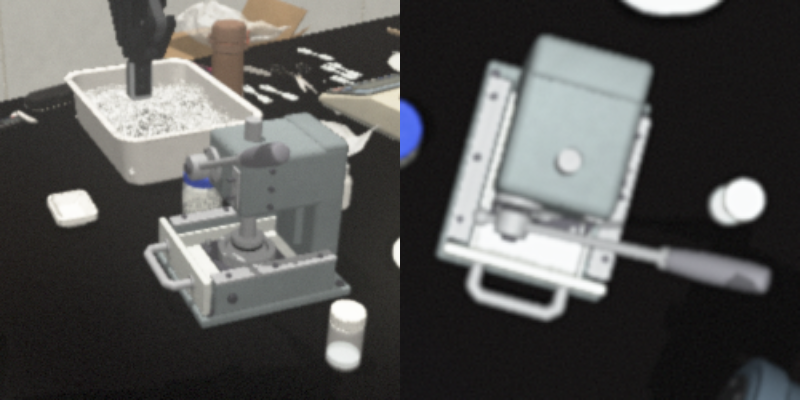

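The drawer front is now flush with the press front, so it is home; the lever is still raised, with its grip at right. Next I measure the front and the grip again.

Run:
```python
from h import *
R=np.array([[.972,.233],[-.233,.972]]);o=np.array([670.3,-62]);t=np.array([437.7,-162.2])
P,p=cloud('pics/t2.npz')
q=P[235:275,310:400].reshape(-1,3);q=q[(q[:,2]>58)&(q[:,2]<75)];w=(q[:,:2]-o)@R
f=w[w[:,0]<-85];print('front x',np.percentile(f[:,0],[3,50,97]),'y',np.percentile(f[:,1],[2,98]))
q=P[235:275,420:480].reshape(-1,3);q=q[(q[:,2]>200)&(q[:,2]<330)];w=(q[:,:2]-o)@R
for a in range(-190,-100,15):
    m=abs(w[:,1]-a)<8;print(a,m.sum(),np.round([w[m,0].min(),np.median(w[m,0]),w[m,0].max()],1),np.percentile(q[m,2],[50,95]).round(0))
g=o+R@np.array([-62,-150]);print('grip',g,'tool xy to go',R.T@(g-t)*[-1,1])
```

```text
front x [-98.98472516 -94.06144776 -89.17783228] y [-76.76591093  82.14263397]
-190 9 [-73.6 -62.7 -58.2] [279. 283.]
-175 89 [-75.7 -64.8 -52. ] [285. 291.]
-160 109 [-76.  -65.  -51.5] [280. 287.]
-145 104 [-76.  -65.1 -51.6] [272. 278.]
-130 105 [-75.6 -64.2 -51.2] [263. 272.]
-115 88 [-74.3 -64.7 -53.1] [254. 261.]
grip [ 575.086 -193.354] tool xy to go [-140.798074    1.72925 ]
```

```bash
python3 -m jog '[{"jaw":0,"delta_pos":[-25,1,0],"twist":0},{"jaw":0,"delta_pos":[-50,1,0],"twist":0},{"jaw":0,"delta_pos":[-80,1,0],"twist":0},{"jaw":0,"delta_pos":[-110,1,0],"twist":0},{"jaw":0,"delta_pos":[-130,1,0],"twist":0},{"jaw":0,"delta_pos":[-139,1,0],"twist":0},{"jaw":0,"delta_pos":[-139,1,20],"twist":0},{"jaw":0,"delta_pos":[-139,1,40],"twist":0}]'
python3 -m jog '[{"jaw":0,"delta_pos":[0,0,4],"twist":0},{"jaw":0,"delta_pos":[0,0,8],"twist":0},{"jaw":0,"delta_pos":[0,0,12],"twist":0},{"jaw":0,"delta_pos":[0,0,16],"twist":0},{"jaw":0,"delta_pos":[0,0,20],"twist":0},{"jaw":0,"delta_pos":[0,0,24],"twist":0},{"jaw":0,"delta_pos":[0,0,28],"twist":0},{"jaw":0,"delta_pos":[0,0,32],"twist":0}]'
```

```text
clock: 7.58
position: [574.4, -191.7, 308.2]
tcp_rot: [0.117, 0.993, -0.0, 0.001]
ft_force: [-0.4, -0.6, -0.2]
finger_gap: 0.1
grasp_force: 0.0
clock: 8.25
position: [573.4, -192.5, 276.7]
tcp_rot: [0.118, 0.993, -0.0, 0.001]
ft_force: [0.3, -0.5, 4.8]
finger_gap: -0.1
grasp_force: 2.1
```

```bash
python3 -m jog '[{"jaw":0,"delta_pos":[0,-4,7],"twist":0},{"jaw":0,"delta_pos":[0,-7,14],"twist":0},{"jaw":0,"delta_pos":[0,-10,21],"twist":0},{"jaw":0,"delta_pos":[0,-13,28],"twist":0},{"jaw":0,"delta_pos":[0,-15,35],"twist":0},{"jaw":0,"delta_pos":[0,-17,42],"twist":0},{"jaw":0,"delta_pos":[0,-19,49],"twist":0},{"jaw":0,"delta_pos":[0,-20,55],"twist":0}]'
python3 -m jog '[{"jaw":0,"delta_pos":[0,-1,4],"twist":0},{"jaw":0,"delta_pos":[0,-2,8],"twist":0},{"jaw":0,"delta_pos":[0,-3,12],"twist":0},{"jaw":0,"delta_pos":[0,-3,15],"twist":0},{"jaw":0,"delta_pos":[0,-4,18],"twist":0},{"jaw":0,"delta_pos":[0,-4,21],"twist":0},{"jaw":0,"delta_pos":[0,-4,24],"twist":0},{"jaw":0,"delta_pos":[0,-4,26],"twist":0}]'
```

```text
clock: 8.92
position: [568.8, -212.6, 221.6]
tcp_rot: [0.118, 0.993, -0.001, 0.001]
ft_force: [-0.2, -1.5, 6.5]
finger_gap: -0.1
grasp_force: 3.1
clock: 9.58
position: [567.9, -216.6, 195.9]
tcp_rot: [0.118, 0.993, -0.001, 0.001]
ft_force: [-1.4, -4.8, 7.9]
finger_gap: 0.1
grasp_force: 3.6
```

```bash
python3 -m jog '[{"jaw":0,"delta_pos":[0,0,3],"twist":0},{"jaw":0,"delta_pos":[0,0,6],"twist":0},{"jaw":0,"delta_pos":[0,0,9],"twist":0},{"jaw":0,"delta_pos":[0,0,11],"twist":0},{"jaw":0,"delta_pos":[0,0,13],"twist":0},{"jaw":0,"delta_pos":[0,0,15],"twist":0},{"jaw":0,"delta_pos":[0,0,15],"twist":0},{"jaw":0,"delta_pos":[0,0,15],"twist":0}]'
python3 - <<'E'
from bench import arm;import numpy as np,cv2
s=arm.state();print(np.round(s['position'],1),np.round(s['ft_force'],1))
p,d=arm.grab_frame('scene');np.savez("pics/s3.npz",p=p,d=d,**arm.get_calibration('scene'))
cv2.imwrite("pics/s3.png",cv2.resize(p[200:330,300:440,::-1],(700,600),interpolation=2))
E
```

```text
clock: 10.25
position: [567.9, -217.8, 183.0]
tcp_rot: [0.118, 0.993, -0.002, 0.001]
ft_force: [-9.3, -7.4, 21.8]
finger_gap: -0.1
grasp_force: 10.9
[ 567.9 -217.8  183. ] [-9.3 -7.4 21.8]
```

View pics/s3.png

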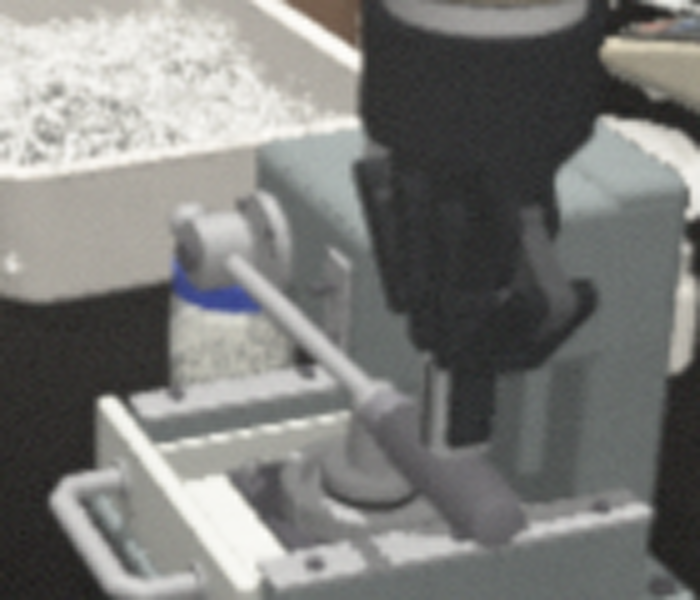

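The grip is near level, with the fingertips on top of it; the bar runs from (348,257) to (373,284) in full-image pixels. Next I compute its angle.

Run:
```python
from h import *
z=np.load('pics/s3.npz');K=z['K'];T=np.linalg.inv(z['view']);P,p=cloud('pics/s3.npz')
R=np.array([[.972,.233],[-.233,.972]]);o=np.array([670.3,-62])
n=R[:,0]
for u,v in((341,252),(348,257.4),(355,265),(364,274.7),(373,284.1),(385,297),(401,312.7)):
    r=T[:3,:3]@np.linalg.inv(K)@[u,v,1]
    q=T[:3,3]+r*((-62-n@(T[:2,3]-o))/(n@r[:2]));print(u,v,'y',round(float(R[:,1]@(q[:2]-o)),1),'z',round(q[2],1))
Q=P[250:320,340:410].reshape(-1,3);w=np.c_[(Q[:,:2]-o)@R,Q[:,2]]
w=w[(w[:,0]>-82)&(w[:,0]<-45)&(w[:,2]>140)&(w[:,2]<200)]
for a in range(-220,0,20):
    m=abs(w[:,1]-a)<10
    if m.sum()>3:print(a,m.sum(),np.percentile(w[m,2],[5,50,95]).round(1),np.median(w[m,0]).round(1))
```

```text
341 252 y 40.6 z 167.1
348 257.4 y 3.7 z 172.1
355 265 y -31.1 z 172.1
364 274.7 y -72.9 z 172.2
373 284.1 y -111.5 z 173.0
385 297 y -158.9 z 173.1
401 312.7 y -215.2 z 176.0
-220 87 [167.  175.3 182.3] -64.3
-200 139 [169.1 182.1 185.7] -69.4
-180 176 [172.  185.4 198.6] -70.0
-160 65 [168.8 178.  184.2] -72.4
-140 64 [170.2 179.8 183.2] -69.1
-120 52 [169.2 178.3 180.2] -67.8
-100 36 [169.5 173.9 175.7] -64.5
-80 36 [168.9 173.3 175.4] -64.0
-60 31 [169.2 172.8 174.9] -63.2
-40 37 [169.7 172.9 179.7] -63.6
-20 28 [167.7 171.9 173.6] -64.2
```

```bash
python3 -m jog '[{"jaw":0,"delta_pos":[0,0,1],"twist":0},{"jaw":0,"delta_pos":[0,0,2],"twist":0},{"jaw":0,"delta_pos":[0,0,3],"twist":0},{"jaw":0,"delta_pos":[0,0,3],"twist":0},{"jaw":0,"delta_pos":[0,0,3],"twist":0},{"jaw":0,"delta_pos":[0,0,3],"twist":0},{"jaw":0,"delta_pos":[0,0,3],"twist":0},{"jaw":0,"delta_pos":[0,0,3],"twist":0}]'
python3 - <<'E'
from bench import arm;import numpy as np,cv2
p,d=arm.grab_frame('scene');np.savez("pics/s4.npz",p=p,d=d,**arm.get_calibration('scene'))
from h import *
z=np.load('pics/s4.npz');K=z['K'];V=z['view'];T=np.linalg.inv(V)
R=np.array([[.972,.233],[-.233,.972]]);o=np.array([670.3,-62]);n=R[:,0]
# expected stud pixels and level line, for an overlay
im=p[:,:,::-1].copy()
def px(x,y,h):
    w=np.r_[o+R@[x,y],h,1];c=K@(V@w)[:3];return c[:2]/c[2]
for q in((-62,30,165),(-62,-40,165),(-62,-125,165),(-62,-217,165),(-62,-175,165),(-48,-40,177.5),(-48,-40,152.5)):print(q,px(*q).round(1))
cv2.imwrite("pics/s4.png",cv2.resize(im[235:325,330:420],(600,600),interpolation=2))
print(np.round(arm.state()['ft_force'],1))
E
```

```text
clock: 10.97
position: [567.9, -217.9, 180.4]
tcp_rot: [0.118, 0.993, -0.002, 0.002]
ft_force: [-11.3, -7.8, 26.7]
finger_gap: 0.1
grasp_force: 12.6
(-62, 30, 165) [343. 255.]
(-62, -40, 165) [356.8 270.2]
(-62, -125, 165) [376.1 291.4]
(-62, -217, 165) [401.  318.9]
(-62, -175, 165) [389.  305.7]
(-48, -40, 177.5) [363.5 263.4]
(-48, -40, 152.5) [363.  274.6]
[-10.7  -7.5  26. ]
```

View pics/s4.png

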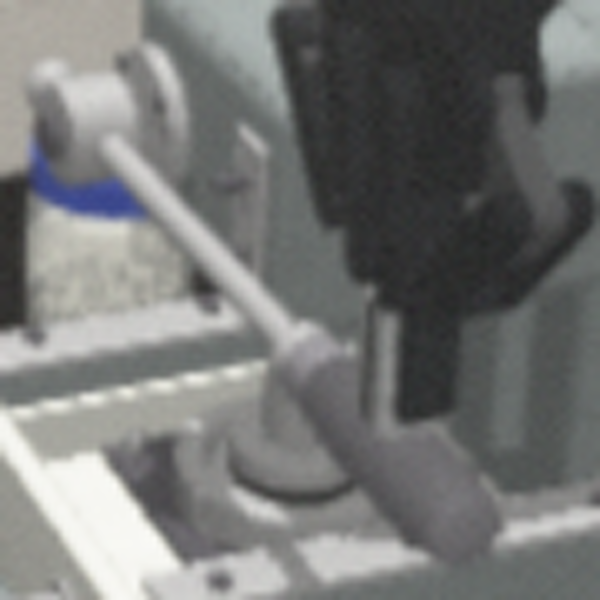

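Upper stud visible at crop (233,185); the bar lies parallel to the predicted level line (about 0.01 rad above it). I relieve the sideways load slightly, then check the steady hold.

```bash
python3 -m jog '[{"jaw":0,"delta_pos":[0,-1,0],"twist":0},{"jaw":0,"delta_pos":[0,-2,0],"twist":0},{"jaw":0,"delta_pos":[0,-2,0],"twist":0},{"jaw":0,"delta_pos":[0,-2,0],"twist":0},{"jaw":0,"delta_pos":[0,-2,0],"twist":0},{"jaw":0,"delta_pos":[0,-2,0],"twist":0},{"jaw":0,"delta_pos":[0,-2,0],"twist":0},{"jaw":0,"delta_pos":[0,-2,0],"twist":0}]'
```

```text
clock: 11.68
position: [567.8, -218.2, 180.3]
tcp_rot: [0.118, 0.993, -0.001, 0.002]
ft_force: [-7.5, 2.4, 25.2]
finger_gap: -0.0
grasp_force: 12.5
```

Run:
```python
from bench import arm;import numpy as np,cv2
s=arm.state();F,M=s['ft_force'],s['ft_torque'];print(np.round(F,1),np.round(M,2),'arm r=FxM/F2 mm',np.round(np.cross(F,M)/np.dot(F,F)*1000,1))
p,d=arm.grab_frame('wrist');p2,d2=arm.grab_frame('scene');np.savez('pics/s5.npz',p=p2,d=d2,**arm.get_calibration('scene'))
a=np.load('pics/s4.npz')['p'].astype(int);print('change s4->s5',np.abs(a-p2)[250:320,340:410].mean())
cv2.imwrite('pics/w5.png',p[:,:,::-1])
```

```text
[-7.5  2.4 25.2] [0.32 1.36 0.01] arm r=FxM/F2 mm [-49.1  11.7 -15.6]
change s4->s5 2.210204081632653
```

View pics/w5.png

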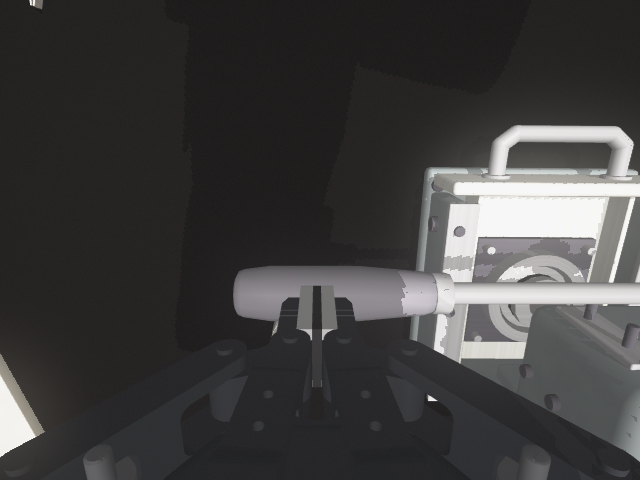

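Wrist view: fingertips (front edge row about 285) rest on the grip (rows 266–320). I check the sideways offset by rays.

Run:
```python
from bench import arm;import numpy as np
c=arm.get_calibration('wrist');K,V=c['K'],c['view'];T=np.linalg.inv(V);s=arm.state()
t=s['position'];M=np.array([[-.972,.233],[.233,.972]])
def ray(u,v,z):
    r=T[:3,:3]@np.linalg.inv(K)@[u,v,1];q=T[:3,3]+r*(z-T[2,3])/r[2];return (M.T@(q[:2]-t[:2])).round(1)
def px(x,y,z):
    w=np.r_[t[:2]+M@[x,y],z,1];q=K@(V@w)[:3];return (q[:2]/q[2]).round(1)
print('tcp px',px(0,0,t[2]),'front edge +11',px(11,0,t[2]))
for v in (266,293,320):print(v,'z165',ray(290,v,165),'z167.5',ray(380,v,167.5))
print('bar',ray(500,283,165),ray(500,304,165),ray(620,294,165))
```

```text
tcp px [315.5 307.1] front edge +11 [315.4 283.3]
266 z165 [ 12.7 -11.6] z167.5 [13.7 28.8]
293 z165 [ -0.7 -11.9] z167.5 [ 0.5 29.4]
320 z165 [-14.8 -12.2] z167.5 [-13.4  30.1]
bar [ 4.4 84.8] [-6.3 86.3] [ -1.1 141.1]
```

```bash
python3 -m jog '[{"jaw":0,"delta_pos":[0,0,0],"twist":0},{"jaw":0,"delta_pos":[0,0,0],"twist":0},{"jaw":0,"delta_pos":[0,0,0],"twist":0},{"jaw":0,"delta_pos":[0,0,0],"twist":0},{"jaw":0,"delta_pos":[0,0,0],"twist":0},{"jaw":0,"delta_pos":[0,0,0],"twist":0},{"jaw":0,"delta_pos":[0,0,0],"twist":0},{"jaw":0,"delta_pos":[0,0,0],"twist":0}]'
python3 - <<'E'
from bench import arm
from h import *
c=arm.get_calibration('wrist');p,d=arm.grab_frame('wrist');np.savez('pics/w6.npz',p=p,d=d,**c)
P,_=cloud('pics/w6.npz')
for u0,u1,v0,v1 in((245,275,270,310),(365,395,270,315),(465,500,286,302),(540,570,286,302),(605,638,286,302)):
    q=P[v0:v1,u0:u1].reshape(-1,3);q=q[q[:,2]>120];print(u0,len(q),np.percentile(q[:,2],[50,90,98]).round(1),(q[:,1].mean()).round(0))
E
```

```text
clock: 12.45
position: [567.8, -218.2, 180.3]
tcp_rot: [0.118, 0.993, -0.001, 0.002]
ft_force: [-7.6, 2.6, 24.7]
finger_gap: 0.0
grasp_force: 12.5
245 1194 [178.4 180.5 181.1] -240.0
365 1345 [177.6 179.4 180.1] -190.0
465 559 [171.2 172.2 172.8] -145.0
540 477 [170.6 171.6 172. ] -114.0
605 528 [170.2 171.1 171.6] -84.0
```

Three measurements agree: the lever is about 0.017 rad above level. I nudge it down 3 mm and hold.

```bash
python3 -m jog '[{"jaw":0,"delta_pos":[0,0,1],"twist":0},{"jaw":0,"delta_pos":[0,0,2],"twist":0},{"jaw":0,"delta_pos":[0,0,3],"twist":0},{"jaw":0,"delta_pos":[0,0,3],"twist":0},{"jaw":0,"delta_pos":[0,0,3],"twist":0},{"jaw":0,"delta_pos":[0,0,3],"twist":0},{"jaw":0,"delta_pos":[0,0,3],"twist":0},{"jaw":0,"delta_pos":[0,0,3],"twist":0}]'
python3 -m jog '[{"jaw":0,"delta_pos":[0,0,0],"twist":0},{"jaw":0,"delta_pos":[0,0,0],"twist":0},{"jaw":0,"delta_pos":[0,0,0],"twist":0},{"jaw":0,"delta_pos":[0,0,0],"twist":0},{"jaw":0,"delta_pos":[0,0,0],"twist":0},{"jaw":0,"delta_pos":[0,0,0],"twist":0},{"jaw":0,"delta_pos":[0,0,0],"twist":0},{"jaw":0,"delta_pos":[0,0,0],"twist":0}]'
python3 -m jog '[{"jaw":0,"delta_pos":[0,0,0],"twist":0},{"jaw":0,"delta_pos":[0,0,0],"twist":0},{"jaw":0,"delta_pos":[0,0,0],"twist":0},{"jaw":0,"delta_pos":[0,0,0],"twist":0},{"jaw":0,"delta_pos":[0,0,0],"twist":0},{"jaw":0,"delta_pos":[0,0,0],"twist":0},{"jaw":0,"delta_pos":[0,0,0],"twist":0},{"jaw":0,"delta_pos":[0,0,0],"twist":0}]'
python3 -m jog '[{"jaw":0,"delta_pos":[0,0,0],"twist":0},{"jaw":0,"delta_pos":[0,0,0],"twist":0},{"jaw":0,"delta_pos":[0,0,0],"twist":0},{"jaw":0,"delta_pos":[0,0,0],"twist":0},{"jaw":0,"delta_pos":[0,0,0],"twist":0},{"jaw":0,"delta_pos":[0,0,0],"twist":0},{"jaw":0,"delta_pos":[0,0,0],"twist":0},{"jaw":0,"delta_pos":[0,0,0],"twist":0}]'
python3 -m jog '[{"jaw":0,"delta_pos":[0,0,0],"twist":0},{"jaw":0,"delta_pos":[0,0,0],"twist":0},{"jaw":0,"delta_pos":[0,0,0],"twist":0},{"jaw":0,"delta_pos":[0,0,0],"twist":0},{"jaw":0,"delta_pos":[0,0,0],"twist":0},{"jaw":0,"delta_pos":[0,0,0],"twist":0},{"jaw":0,"delta_pos":[0,0,0],"twist":0},{"jaw":0,"delta_pos":[0,0,0],"twist":0}]'
python3 - <<'E'
from bench import arm
from h import *
c=arm.get_calibration('wrist');p,d=arm.grab_frame('wrist');np.savez('pics/w7.npz',p=p,d=d,**c)
P,_=cloud('pics/w7.npz')
for u0,u1,v0,v1 in((245,275,270,310),(365,395,270,315),(465,500,286,302),(605,638,286,302)):
    q=P[v0:v1,u0:u1].reshape(-1,3);q=q[q[:,2]>120];print(u0,len(q),np.percentile(q[:,2],[50,90,98]).round(1))
E
```

```text
clock: 13.17
position: [567.8, -218.4, 177.7]
tcp_rot: [0.118, 0.993, -0.001, 0.002]
ft_force: [-9.6, 1.1, 29.0]
finger_gap: -0.3
grasp_force: 14.2
clock: 13.83
position: [567.8, -218.4, 177.7]
tcp_rot: [0.118, 0.993, -0.001, 0.002]
ft_force: [-9.9, 1.3, 29.1]
finger_gap: -0.2
grasp_force: 14.2
clock: 14.5
position: [567.8, -218.4, 177.7]
tcp_rot: [0.118, 0.993, -0.001, 0.002]
ft_force: [-9.2, 1.7, 28.1]
finger_gap: -0.2
grasp_force: 14.2
clock: 15.17
position: [567.8, -218.4, 177.7]
tcp_rot: [0.118, 0.993, -0.001, 0.002]
ft_force: [-9.0, 2.2, 29.0]
finger_gap: -0.3
grasp_force: 14.2
clock: 15.83
position: [567.8, -218.4, 177.7]
tcp_rot: [0.118, 0.993, -0.001, 0.002]
ft_force: [-9.8, 1.7, 28.7]
finger_gap: 0.0
grasp_force: 14.2
245 1195 [175.6 177.5 178.3]
365 1346 [175.4 177.2 177.9]
465 559 [169.4 170.5 171.1]
605 525 [168.9 170.2 170.6]
```

```bash
python3 -c "
from bench import arm
print(arm.job_done())"
```

```text
the job is handed in; nothing more can be done
None
```

The job is handed in: the drawer is home against its stop, and the fingers were still holding the lever down, level to within about 0.01 rad by the wrist camera's depth, after more than 2.6 s of steady holding; I went nowhere near the jar, boat or vial but did not re-measure them at the end.

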